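Feel out the gummed-up screen clamp

TASK

Before the next print run, try both red clamp handles on the small screen-printing base: swing each down through its arc and feel how it goes. One is gummed up inside with dried ink and binds part-way; bring it just up against the bind, do not force it, and stand that handle fully back up so that it can be cleaned. Leave the other one, which swings freely, fully down on the frame, and do not disturb the things round about.

Things in the scene. Friction and masses are not known exactly. Their poses are not given: they have to be found in the camera images.
- print_base: screen-printing base: plywood board, 262 mm (x) by 360 mm (y), 18 mm thick, carrying a small aluminium screen frame (155 x 278 mm, 18 mm high, green stencil inside). Fixed to the table. Origin on the table under the line of the two clamps, midway across the board and 50 mm behind its near edge; x points away from the near edge, z up
- clamp_left: hold-down clamp at the +y side of the base: closed steel body 70 x 27 mm, 52 mm high, on a flange screwed to the board; red-gripped handle; bar with a rubber foot that comes down on the frame as the handle comes down. Origin under its hinge on the board; axes as the base. Looks just like the right one
- clamp_right: the same clamp at the -y side. A free handle takes 1 to 3 N at the grip point (a firm pinch, in which the grip must turn, adds a few N). In one of the two, left or right by chance, a hidden clot stops it somewhere in 0.5 to 0.9 rad; from there the force rises springily by about 1 N or more per mm at the grip. Over 15 N there could damage it
- handle_left (a joint): angle of the left handle (rad): 0 = fully up, upright on its rear stop; grows as it swings down towards the near edge; 1.5 = fully down on its front stop, grip lying level in front of the clamp body, hold-down foot on the frame. It stays where it is left (120 g, stiff hinge)
- handle_right (a joint): angle of the right handle (rad): 0 = fully up, upright on its rear stop; grows as it swings down towards the near edge; 1.5 = fully down on its front stop, grip lying level in front of the clamp body, hold-down foot on the frame. It stays where it is left (120 g, stiff hinge)
- grip_left (a point): centre of the red plastic grip of the left handle, 72 mm long, 17 mm wide along the hinge, 19 mm thick, on a flat steel strap. The grip runs 25 mm on past this point to the handle's end. Axes turn with the handle: z along it to the free end, y along the hinge. The strap is cranked: upright, this point is 105 mm above the hinge line and 16 mm behind it (away from the near edge)
- grip_right (a point): centre of the red plastic grip of the right handle, 72 mm long, 17 mm wide along the hinge, 19 mm thick, on a flat steel strap. The grip runs 25 mm on past this point to the handle's end. Axes turn with the handle: z along it to the free end, y along the hinge. The strap is cranked: upright, this point is 105 mm above the hinge line and 16 mm behind it (away from the near edge)
- pivot_left (a point): on the left clamp's hinge line, inside its closed steel body, 40 mm above the board. y = hinge line (level), -x = towards the near edge, the way the handle comes down, z up. At joint value t the grip point is, in this frame, at x = 0.016 cos t - 0.105 sin t, z = 0.016 sin t + 0.105 cos t, y = 0
- pivot_right (a point): on the right clamp's hinge line, inside its closed steel body, 40 mm above the board. y = hinge line (level), -x = towards the near edge, the way the handle comes down, z up. At joint value t the grip point is, in this frame, at x = 0.016 cos t - 0.105 sin t, z = 0.016 sin t + 0.105 cos t, y = 0
- water_jar: bystander: round jar, 66 mm across, 82 mm high; origin at its underside
- ink_tin_1: bystander: round ink tin with dark lid and red band, 70 mm across, 61 mm high; origin at its underside
- marker: bystander: white marker pen with a blue cap, 135 mm long, 17 mm thick, lying near the front; origin at its underside

How it is judged:
By the outcome, as a careful person would: the job done as asked, in the order asked, and still so for the second after the job is handed in, with the robot touching nothing.
It also fails if it takes over 64 s, if anything falls off the work surface, if the arm or the gripper's body presses on something with over 40 N, if the wrist force passes 120 N, or if a joint passes its speed limit or range.

ROBOT

A 6-joint arm with a two-finger parallel gripper is mounted at the origin on a cart in front of the work surface, level with it; the furniture and walls round the work are solid. World frame = base frame: x ahead of the robot, y to its left, z up, the work surface at z = 0. Lengths are in m, angles in rad, forces in N, time in s.
With the tool pointing down it reaches from about 0.35 to 0.975 m from the base axis. Payload 4.9 kg.
Tool frame: the origin (TCP) lies on the front face of the gripper's body, between the roots of the fingers; the fingertips stand ctrl.tip_extent ahead of it and the grasp point (between the pads) lies 54 mm ahead of it (ctrl.tip_extent is the distance from the TCP to the fingertips, in m); z points along the fingers, y is the line along which they close (so a half turn about z gives the same grasp; the last joint's range is limited). The gripper opens to 85 mm and grips with 20 to 120 N. Pads are 22 mm wide; open, the fingers measure 114 mm over their backs; the gripper's body (76 mm by 85 mm) begins 54 mm behind the grasp point. The pads swing forward as they close: fully open they stand 13 mm farther back than shut.
Start: joints at [1.113, 0.053, 1.613, -0, 1.476, -0.119], TCP at [0.208, 0.589, 0.304] pointing down, gripper open.
Joint ranges: [-3.01, 3.01], [-1.01, 2.22], [0.06, 2.58], [-1.02, 4.17], [0.09, 2.62], [-3.14, 3.14]. Speed limits (rad/s): [2.57, 2.57, 3.14, 3.14, 3.14, 3.14].

INTERFACE

Orientations are given as a rotation vector (axis times angle).
In Python, from station import ctrl gives the robot as it stands.
- The arm moves only by the tool apply_moves, never from a script. Its argument "rows" is one flat list of numbers, 6 for each row, row after row: the shift along the tool's x, y, z normalised to -1 to 1, where 1 is 0.6 m, then the turn, a rotation vector about the tool's x, y, z normalised to -1 to 1, where 1 is 90 degrees. A call has 1 to 20 rows; each row is the pose to reach, as a shift and turn from the pose commanded when the call began, along the tool's axes at that moment; what a row does not reach only later rows make up. A row lasts 1/10 s, in which the tool goes at most 50 mm and 8.59 degrees, less where a joint would pass 70% of its speed; a pose out of reach is approached as far as the arm can. A call with a number of a shift or a turn outside -1 to 1 is refused whole. A call with a gripper value outside its range is refused whole. "grip" is the opening, from 0 (shut) to 1 (fully open), set as the call begins (left out, the last holds). The fingers move at their own pace and stop on an object; "grip_force" is the grip in N (left out, the last holds). Time passes only in rows, so rows that repeat a pose let the fingers close. It gives the time, the measured TCP pose, the force, the opening and the grip force at its end, in the units of the state.
- ctrl.get_obs(): the state, without advancing time (a new reading comes with each control period).
- ctrl.get_image(name): name is "side" or "top" or "wrist"; returns (picture, depth): 384x512x3 uint8, blue, green, red; 384x512 float32, m along the optical axis (not along the pixel's ray), 0 where there is no reading.
- ctrl.camera_model(name): a dict with "mtx" (3x3 intrinsics, pixels), "R" (3x3) and "t" (3): a world point X has camera coordinates R X + t; the wrist camera has in their place "tool_from_camera" (4x4, takes a point from camera to tool coordinates, whose origin is the TCP and whose axes are the flange's). Camera axes: x right, y down, z forward; pixel columns grow to the right and rows downward; lengths in m; the calibration is good to about 2 mm. A picture is of the moment at which its call begins: read the wrist's pose just before it. camera_model takes no time and is no camera call.
- ctrl.finish_job(): hands the job in; it is judged then, once.
The state is a dict: "t": time; "q": joint angles; "dq": joint speeds; "effort": joint torques, N m; "tool_pos": TCP position; "tool_rot": TCP orientation; "contact_force": force on the tool from outside, world axes, zero at the start; "wrist_torque": the same for the moment, N m; "opening": finger opening in m; "grip_force": force on a finger pad.
Only numpy, scipy, OpenCV 4.12 (cv2) and the standard library are available. Lean on these libraries where they do the work, as an engineer would, in place of code of your own. Each camera call takes 0.05 s, during which the arm holds its last target. There are 200 camera calls.

## Working session

There is one attempt and no reset: what is moved stays moved. The work goes in short steps, Python scripts to look and compute and a tool call to move; the robot and the scene stay as the last step left them, time stands still between calls to the robot, and variables do not carry over. Pictures are saved under pics/ and viewed, at most 10 in all, crops included, and the job is handed in when it is done.

Besides the shell and the picture viewer there is one more tool, called after "Emit:" by a JSON object that holds its "op" and its "data", one argument or row to a line. apply_moves: Moves the arm, as the interface text tells. Its arguments: {"type":"object","properties":{"rows":{"type":"array","items":{"type":"number"}},"grip":{"type":"number"},"grip_force":{"type":"number"}},"required":["rows"]}

```bash
mkdir -p pics; ls
cat > h.py <<'E'
import numpy as np, cv2
from station import ctrl
from scipy.spatial.transform import Rotation as R
def world(name, obs, depth, uv):
    m=ctrl.camera_model(name); K=np.array(m["mtx"]); uv=np.atleast_2d(uv)
    z=depth[uv[:,1].astype(int),uv[:,0].astype(int)]
    c=np.c_[(uv[:,0]-K[0,2])/K[0,0]*z,(uv[:,1]-K[1,2])/K[1,1]*z,z]
    if name=="wrist":
        T=np.array(m["tool_from_camera"]); p=c@T[:3,:3].T+T[:3,3]
        return p@R.from_rotvec(obs["tool_rot"]).as_matrix().T+obs["tool_pos"]
    return (c-np.array(m["t"]))@np.array(m["R"])
E
python3 - <<'E'
from h import *
o=ctrl.get_obs(); print({k:np.round(v,3) for k,v in o.items()}, ctrl.tip_extent)
for n in ["side","top"]:
    im,d=ctrl.get_image(n); cv2.imwrite(f"pics/{n}0.png",im); np.save(f"pics/{n}0.npy",d)
    hsv=cv2.cvtColor(im,cv2.COLOR_BGR2HSV)
    m=(((hsv[...,0]<8)|(hsv[...,0]>172))&(hsv[...,1]>130)&(hsv[...,2]>70)).astype(np.uint8)
    k,l,s,c=cv2.connectedComponentsWithStats(m)
    for i in range(1,k):
        if s[i,4]>25:
            v,u=np.nonzero(l==i); p=world(n,o,d,np.c_[u,v]); 
            print(n,s[i],c[i].round(1),np.percentile(p,[5,50,95],axis=0).round(3).tolist())
E
```

```text
pics
{'t': np.float64(0.0), 'q': array([ 1.113,  0.053,  1.614, -0.   ,  1.476, -0.119]), 'dq': array([ 0.   ,  0.   , -0.001,  0.001,  0.   , -0.   ]), 'effort': array([-2.0000e-03, -3.9368e+01, -3.7018e+01, -0.0000e+00,  7.0000e-03,
       -0.0000e+00]), 'tool_pos': array([0.208, 0.589, 0.303]), 'tool_rot': array([-5.300e-01, -3.096e+00,  3.000e-03]), 'contact_force': array([0.476, 0.944, 0.483]), 'wrist_torque': array([ 0.016, -0.037,  0.053]), 'grip_force': np.float64(0.0), 'opening': np.float64(0.085)} 0.0726
side [223 126  12  16 105] [229.9 131.8] [[0.77, 0.6, 0.076], [0.784, 0.61, 0.111], [0.802, 0.646, 0.128]]
side [253 155  11  22 110] [257.5 165.2] [[0.581, 0.073, 0.083], [0.591, 0.077, 0.151], [0.749, 0.32, 0.185]]
side [  0 160  23  13 155] [  7.5 164.1] [[-0.275, 2.314, -0.422], [-0.232, 2.427, -0.412], [-0.148, 2.526, -0.406]]
side [287 176   8  24 127] [290.6 187.2] [[0.569, -0.12, 0.122], [0.576, -0.117, 0.156], [0.584, -0.111, 0.187]]
top [ 39  86  21  13 156] [50.6 92.8] [[0.776, 0.611, 0.122], [0.789, 0.628, 0.127], [0.812, 0.669, 0.132]]
top [223 150   8   6  37] [225.9 152.4] [[0.582, 0.079, 0.141], [0.589, 0.084, 0.186], [0.603, 0.093, 0.191]]
top [291 154   6   7  33] [293.5 157. ] [[0.57, -0.112, 0.184], [0.577, -0.107, 0.188], [0.586, -0.099, 0.19]]
```

Run:
```python
import cv2,numpy as np
a=cv2.imread("pics/side0.png"); b=cv2.imread("pics/top0.png")
c=np.hstack([a[90:340,130:430],b[60:310,130:430]]); cv2.imwrite("pics/c1.png",cv2.resize(c,(800,333)))
cv2.imwrite("pics/c2.png",cv2.resize(b,(800,600)))
```

```text
(no output)
```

View pics/c1.png

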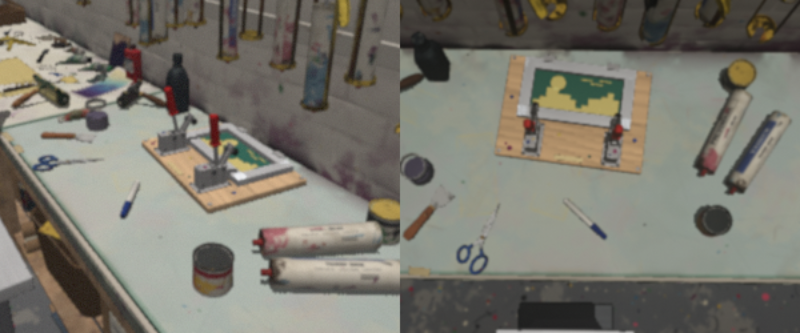

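View pics/c2.png

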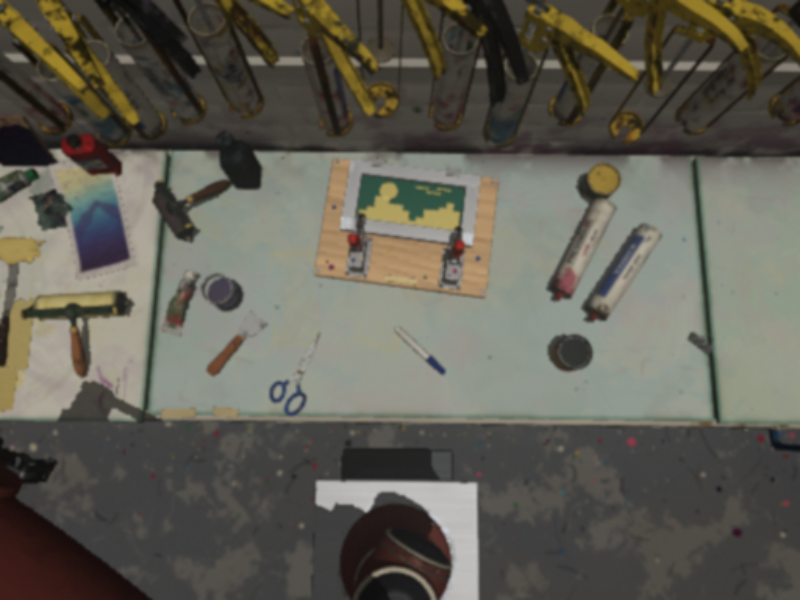

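The top view shows the base yawed slightly clockwise, with its near edge running from (315,275) to (485,297) in the 800 px picture. The red grips are at about (354,239) and (459,245). Both handles stand upright, and the marker is in front at (420,350). Next I'll move the wrist camera over the clamps.

```bash
cat >> h.py <<'E'
import json,os
def cmd_get():
    if os.path.exists("cmd.json"):
        j=json.load(open("cmd.json")); return np.array(j[0]),R.from_rotvec(j[1])
    o=ctrl.get_obs(); return np.array(o["tool_pos"]),R.from_rotvec(o["tool_rot"])
def row(p,rot):
    p0,r0=cmd_get()
    return np.r_[r0.inv().apply(np.array(p)-p0)/0.6,(r0.inv()*rot).as_rotvec()/(np.pi/2)].round(4)
def sent(rw):
    p0,r0=cmd_get(); rw=np.array(rw)
    r=r0*R.from_rotvec(rw[3:]*np.pi/2); json.dump([(p0+r0.apply(rw[:3]*0.6)).tolist(),r.as_rotvec().tolist()],open("cmd.json","w"))
def toolrot(yaw,tilt=0): # down tool, tool y along hinge; tilt follows the handle angle
    return R.from_euler('z',yaw)*R.from_euler('y',-tilt)*R.from_matrix(np.diag([-1.,1,-1]))
E
python3 - <<'E'
from h import *
print(np.round(ctrl.camera_model("wrist")["tool_from_camera"],3).tolist(),np.round(ctrl.camera_model("wrist")["mtx"],1).tolist())
print(row([0.5,-0.02,0.4],toolrot(-0.13)).tolist())
E
```

```text
[[-0.0, -0.966, -0.259, 0.065], [1.0, 0.0, -0.001, 0.0], [0.001, -0.259, 0.966, -0.07], [0.0, 0.0, 0.0, 1.0]] [[316.1, 0.0, 270.2], [0.0, 316.1, 193.0], [0.0, 0.0, 1.0]]
[-0.7971, -0.7957, -0.1607, -0.0012, -0.0003, -0.1329]
```

Emit:
{"op": "apply_moves", "data": {
  "rows": [-0.7971,-0.7957,-0.1607,0,0,-0.133,-0.7971,-0.7957,-0.1607,0,0,-0.133,-0.7971,-0.7957,-0.1607,0,0,-0.133,-0.7971,-0.7957,-0.1607,0,0,-0.133,-0.7971,-0.7957,-0.1607,0,0,-0.133,-0.7971,-0.7957,-0.1607,0,0,-0.133,-0.7971,-0.7957,-0.1607,0,0,-0.133,-0.7971,-0.7957,-0.1607,0,0,-0.133,-0.7971,-0.7957,-0.1607,0,0,-0.133,-0.7971,-0.7957,-0.1607,0,0,-0.133,-0.7971,-0.7957,-0.1607,0,0,-0.133,-0.7971,-0.7957,-0.1607,0,0,-0.133,-0.7971,-0.7957,-0.1607,0,0,-0.133,-0.7971,-0.7957,-0.1607,0,0,-0.133,-0.7971,-0.7957,-0.1607,0,0,-0.133,-0.7971,-0.7957,-0.1607,0,0,-0.133]
}}

```text
t: 1.7
tool_pos: [0.5, -0.0201, 0.3997]
tool_rot: [-0.206, -3.133, -0.001]
contact_force: [-0.1, 0.4, 0.6]
opening: 0.0854
grip_force: 0.0
```

Run:
```python
from h import *
sent([-0.7971,-0.7957,-0.1607,0,0,-0.133])
o=ctrl.get_obs(); p,r=cmd_get(); print(o["t"],(o["tool_pos"]-p).round(4),(r.inv()*R.from_rotvec(o["tool_rot"])).as_rotvec().round(4),o["contact_force"].round(2))
im,d=ctrl.get_image("wrist"); cv2.imwrite("pics/w1.png",im); np.save("pics/w1.npy",d)
hsv=cv2.cvtColor(im,cv2.COLOR_BGR2HSV)
m=(((hsv[...,0]<8)|(hsv[...,0]>172))&(hsv[...,1]>130)&(hsv[...,2]>70)).astype(np.uint8)
k,l,s,c=cv2.connectedComponentsWithStats(m)
for i in range(1,k):
    if s[i,4]>80:
        v,u=np.nonzero(l==i); w=world("wrist",o,d,np.c_[u,v]); print(s[i],c[i].round(1),np.percentile(w,[2,50,98],axis=0).round(4).tolist())
```

```text
1.7 [-0.4118  0.536  -0.0955] [-0.     -0.      0.2089] [-0.09  0.42  0.64]
[185 261  16  17 241] [192.2 269.2] [[0.5699, -0.1156, 0.1844], [0.5773, -0.1083, 0.188], [0.5858, -0.1014, 0.1898]]
```

View pics/w1.png

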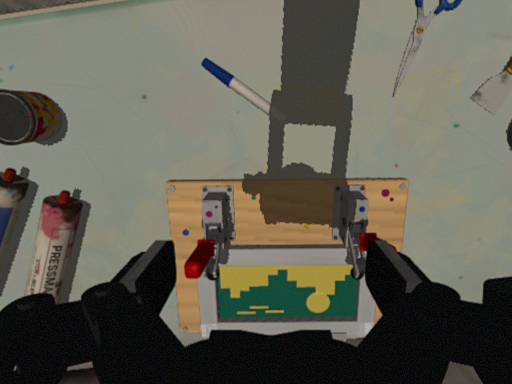

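The wrist view shows the board edges nearly parallel to the image. The right grip is at (200,258), and the left one at (368,242) is partly hidden by a finger. I'll move further forward for a second view.

Run:
```python
from h import *
r=R.from_rotvec(ctrl.get_obs()["tool_rot"]); json.dump([[0.5,-0.02,0.4],r.as_rotvec().tolist()],open("cmd.json","w"))
print(row([0.585,-0.025,0.42],r))
```

```text
[-0.1415  0.0101 -0.0335  0.      0.     -0.    ]
```

Emit:
{"op": "apply_moves", "data": {
  "rows": [-0.14,-0.01,-0.033,0,0,0,-0.14,-0.01,-0.033,0,0,0,-0.14,-0.01,-0.033,0,0,0,-0.14,-0.01,-0.033,0,0,0]
}}

```text
t: 2.15
tool_pos: [0.5825, -0.0352, 0.4195]
tool_rot: [-0.201, -3.133, -0.001]
contact_force: [-0.4, 0.7, -0.3]
opening: 0.0853
grip_force: 0.0
```

Run:
```python
from h import *
sent([-0.14,-0.01,-0.033,0,0,0])
o=ctrl.get_obs(); p,r=cmd_get(); print(o["t"],o["tool_pos"],(o["tool_pos"]-p).round(4),(r.inv()*R.from_rotvec(o["tool_rot"])).as_rotvec().round(4),o["contact_force"].round(2))
im,d=ctrl.get_image("wrist"); cv2.imwrite("pics/w2.png",im); np.save("pics/w2.npy",d)
v,u=np.mgrid[0:384,0:512]; W=world("wrist",o,d,np.c_[u.ravel(),v.ravel()]).reshape(384,512,3)
hsv=cv2.cvtColor(im,cv2.COLOR_BGR2HSV)
m=(((hsv[...,0]<8)|(hsv[...,0]>172))&(hsv[...,1]>130)&(hsv[...,2]>70)).astype(np.uint8)
k,l,s,c=cv2.connectedComponentsWithStats(m)
for i in range(1,k):
    if s[i,4]>80:
        w=W[l==i]; t=w[w[:,2]>0.182]; 
        if len(t): print(s[i],c[i].round(1),len(t),"top",np.percentile(t,[3,50,97],axis=0).round(4).tolist(),cv2.minAreaRect((t[:,:2]*1000).astype(np.float32)))
# board: wood hue at 10..26 mm height
wd=((hsv[...,0]>8)&(hsv[...,0]<25)&(hsv[...,1]>60)&(W[...,2]>0.010)&(W[...,2]<0.026)&(W[...,0]<0.75)&(W[...,0]>0.4)&(abs(W[...,1])<0.3))
w=W[wd]; print("board z",np.median(w[:,2]))
a=np.array([w[np.abs(w[:,1]-y)<0.004][:,0].min() for y in np.arange(-.16,.13,.02)])
print("near edge fit",np.polyfit(np.arange(-.16,.13,.02),a,1),a.round(3)); 
for xx in (0.50,0.52): 
    e=w[abs(w[:,0]-xx)<.004][:,1]; print("y ext at",xx,e.min(),e.max())
```

```text
2.15 [ 0.5824718  -0.03520658  0.41947327] [-0.0001  0.0016 -0.0002] [ 0.0002  0.0004 -0.0019] [-0.36  0.68 -0.26]
[385 159  17  19 273] [392.6 167.7] 272 top [[0.5803, 0.0771, 0.1836], [0.588, 0.0831, 0.1874], [0.596, 0.0903, 0.1894]] ((559.7705078125, 30.059295654296875), (139.80482482910156, 18.426437377929688), 61.71556091308594)
[188 174  16  18 258] [195.7 182.8] 258 top [[0.571, -0.1159, 0.1855], [0.5783, -0.1085, 0.188], [0.5865, -0.1017, 0.1898]] ((578.5443725585938, -109.25719451904297), (15.217114448547363, 17.073213577270508), 81.7276382446289)
board z 0.017884399951667157
near edge fit [0.12192527 0.53915187] [0.519 0.522 0.525 0.527 0.53  0.532 0.534 0.536 0.539 0.541 0.544 0.546
 0.549 0.552 0.554]Traceback (most recent call last):
  File "<stdin>", line 19, in <module>
    return umr_minimum(a, axis, None, out, keepdims, initial, where)
ValueError: zero-size array to reduction operation minimum which has no identity
```

View pics/w2.png

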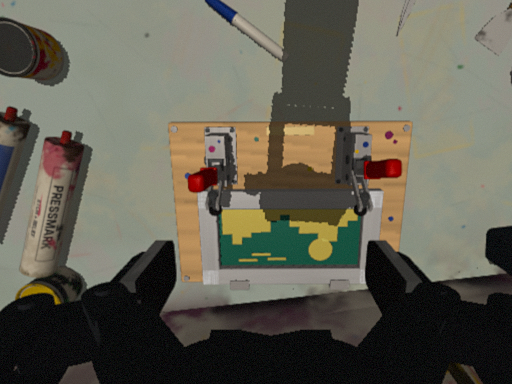

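Both grips are visible now, right at (203,179) and left at (385,168), and both are upright with their tops at z≈0.188 as expected. The near-edge fit doesn't agree with the hinge line sitting 50 mm behind the edge, so I'll check the board corners.

Run:
```python
from h import *
o=ctrl.get_obs(); p,r=cmd_get(); print(o["tool_pos"],(o["tool_pos"]-p).round(4))
d=np.load("pics/w2.npy")
o["tool_pos"]=np.array([0.5824718,-0.03520658,0.41947327])
uv=np.array([[172,126],[408,125],[186,280],[400,278],[200,130],[380,128],[218,145],[362,145],[205,180],[205,150],[232,150]])
print(world("wrist",o,d,uv).round(4))
d1=np.load("pics/w1.npy"); o["tool_pos"]=np.array([0.5,-0.0201,0.3997]); o["tool_rot"]=np.array([-.206,-3.133,-.001])
print(world("wrist",o,d1,np.array([[171,184],[405,183]])).round(4))
# grips, horizontal slices
im=cv2.imread("pics/w2.png")
```

```text
[ 0.58202093 -0.03526787  0.41971248] [-0.0005  0.0016  0.    ]
[[ 0.5241 -0.1729  0.0178]
 [ 0.5667  0.1689  0.0185]
 [ 0.7728 -0.2011  0.0196]
 [ 0.5773  0.0083  0.396 ]
 [ 0.535  -0.1332  0.0183]
 [ 0.5658  0.1284  0.0181]
 [ 0.5553 -0.1014  0.0712]
 [ 0.5798  0.0871  0.0691]
 [ 0.5782 -0.1006  0.1813]
 [ 0.56   -0.1205  0.0666]
 [ 0.5695 -0.0909  0.0214]]
[[ 0.5223 -0.1701  0.0183]
 [ 0.5655  0.1698  0.0189]]
```

Run:
```python
from h import *
o=ctrl.get_obs(); im,d=ctrl.get_image("wrist")
def go(tag,im,d,name,o):
    v,u=np.mgrid[0:384,0:512]; W=world(name,o,d,np.c_[u.ravel(),v.ravel()]).reshape(384,512,3)
    hsv=cv2.cvtColor(im,cv2.COLOR_BGR2HSV)
    m=(((hsv[...,0]<8)|(hsv[...,0]>172))&(hsv[...,1]>130)&(hsv[...,2]>40))&(abs(W[...,1])<.16)&(W[...,0]>.5)&(W[...,0]<.65)&(W[...,2]>.09)&(W[...,2]<.2)
    for nm,s in (("L",1),("R",-1)):
        w=W[m&(s*(W[...,1]+.01)>0)]
        for z0 in (.1,.12,.14,.16,.175,.185):
            q=w[(w[:,2]>z0-.007)&(w[:,2]<z0+.007)]
            if len(q)>6: print(tag,nm,z0,len(q),np.percentile(q[:,:2],[4,50,96],axis=0).round(4).tolist())
go("w2",im,d,"wrist",o)
o1=dict(tool_pos=np.array([0.5,-0.0201,0.3997]),tool_rot=np.array([-.206,-3.133,-.001]))
go("w1",cv2.imread("pics/w1.png"),np.load("pics/w1.npy"),"wrist",o1)
go("side",cv2.imread("pics/side0.png"),np.load("pics/side0.npy"),"side",o)
# body top region
v,u=np.mgrid[0:384,0:512]; W=world("wrist",o,d,np.c_[u.ravel(),v.ravel()]).reshape(384,512,3)
for y0,nm in ((.085,"L"),(-.109,"R")):
    w=W[(abs(W[...,1]-y0)<.05)&(W[...,0]>.5)&(W[...,0]<.66)&(W[...,2]>.06)&(W[...,2]<.075)]
    print(nm,"body top",len(w),np.percentile(w,[2,50,98],axis=0).round(4).tolist(),cv2.minAreaRect((w[:,:2]*1000).astype(np.float32)))
```

```text
w2 L 0.12 83 [[0.5917, 0.0732], [0.6018, 0.0754], [0.6123, 0.0863]]
w2 L 0.14 63 [[0.5895, 0.075], [0.5979, 0.076], [0.6059, 0.0782]]
w2 L 0.16 71 [[0.5864, 0.0755], [0.5938, 0.0763], [0.602, 0.0789]]
w2 L 0.175 81 [[0.5828, 0.076], [0.5904, 0.0768], [0.5983, 0.0791]]
w2 L 0.185 311 [[0.5812, 0.0765], [0.5886, 0.0821], [0.5968, 0.09]]
w2 R 0.12 73 [[0.575, -0.1161], [0.5811, -0.1022], [0.5963, -0.0999]]
w2 R 0.14 44 [[0.5732, -0.1111], [0.5794, -0.1017], [0.591, -0.1008]]
w2 R 0.16 47 [[0.5721, -0.1076], [0.5783, -0.1014], [0.5879, -0.1007]]
w2 R 0.175 58 [[0.5701, -0.1065], [0.5767, -0.1013], [0.5869, -0.1003]]
w2 R 0.185 308 [[0.5704, -0.1158], [0.578, -0.1075], [0.5863, -0.101]]
w1 L 0.12 85 [[0.5911, 0.0733], [0.5951, 0.0758], [0.6099, 0.0906]]
w1 L 0.14 62 [[0.5873, 0.0751], [0.5908, 0.0772], [0.6032, 0.0863]]
w1 R 0.12 90 [[0.5745, -0.1163], [0.5768, -0.1031], [0.5938, -0.1]]
w1 R 0.14 77 [[0.5731, -0.112], [0.5754, -0.1033], [0.5875, -0.1009]]
w1 R 0.16 90 [[0.5709, -0.1122], [0.5733, -0.1033], [0.5859, -0.1006]]
w1 R 0.175 109 [[0.5694, -0.1119], [0.5719, -0.1026], [0.5838, -
[... 478 characters left out ...]
.1178], [0.5884, -0.1126]]
side R 0.14 21 [[0.5715, -0.1203], [0.5771, -0.1172], [0.584, -0.1144]]
side R 0.16 18 [[0.5704, -0.1198], [0.5746, -0.1176], [0.58, -0.1145]]
side R 0.175 26 [[0.5685, -0.1189], [0.5739, -0.1172], [0.5827, -0.1125]]
side R 0.185 29 [[0.5684, -0.1185], [0.5753, -0.1156], [0.5827, -0.1081]]
L body top 924 [[0.5653, 0.0671, 0.0607], [0.5922, 0.0813, 0.0689], [0.6327, 0.0985, 0.0731]] ((601.8545532226562, 83.42743682861328), (32.969093322753906, 74.32759094238281), 81.8708724975586)
R body top 828 [[0.5419, -0.1209, 0.0607], [0.5668, -0.1047, 0.0691], [0.6072, -0.0928, 0.0715]] ((576.32861328125, -108.65234375), (32.1202507019043, 70.7308349609375), 84.71805572509766)
```

The red grip slices show both handles leaning already: left about 0.2 rad, right about 0.09 rad. With that lean, the grip tops and the board edge agree on the pivots: left (0.5985, 0.084), right (0.5745, −0.109), yaw −0.125. Next I'll work out the approach to the left handle.

```bash
cat >> h.py <<'E'
YAW=-0.125; PIV=dict(L=np.array([.5985,.084,.058]),R=np.array([.5745,-.1092,.058]))
def tgt(s,t,tilt=None,back=0.,dr=0.):
    tilt=t if tilt is None else tilt
    g=PIV[s]+R.from_euler('z',YAW).apply([.016*np.cos(t)-(.105+dr)*np.sin(t),0,.016*np.sin(t)+(.105+dr)*np.cos(t)])
    r=toolrot(YAW,tilt); return g-r.apply([0,0,.054+back]),r
def plan(*ts):
    out=[row(*x).tolist() for x in ts]
    for x in out: print(x)
    return out
def feel(t):
    o=ctrl.get_obs(); f=o["contact_force"]; b=R.from_euler('z',-YAW).apply(f); m=R.from_euler('z',-YAW).apply(o["wrist_torque"])
    tg=np.array([-.016*np.sin(t)-.105*np.cos(t),0,.016*np.cos(t)-.105*np.sin(t)])/.1062; rd=np.array([tg[2],0,-tg[0]])
    p,_=cmd_get()
    print("t",o["t"],"F base",b.round(2),"tangential resist",round(-b@tg,2),"radial",round(b@rd,2),"M",m.round(2),"open",round(o["opening"],4),"grip",round(o["grip_force"],1),"err",(o["tool_pos"]-p).round(4))
E
python3 - <<'E'
from h import *
print("standoff"); a=plan(tgt("L",.2,back=.08))
sent(a[0]); print("approach"); a=plan(tgt("L",.2))
E
```

```text
standoff
[0.0524, 0.2028, 0.2073, 0.0, -0.1282, -0.0031]
approach
[0.0, -0.0, 0.1333, 0.0, 0.0, 0.0]
```

Emit:
{"op": "apply_moves", "data": {
  "rows": [0.0524,0.2028,0.2073,0.0,-0.1282,-0.0031,0.0524,0.2028,0.2073,0.0,-0.1282,-0.0031,0.0524,0.2028,0.2073,0.0,-0.1282,-0.0031,0.0524,0.2028,0.2073,0.0,-0.1282,-0.0031,0.0524,0.2028,0.2073,0.0,-0.1282,-0.0031,0.0524,0.2028,0.2073,0.0,-0.1282,-0.0031]
}}

```text
t: 2.85
tool_pos: [0.5665, 0.0885, 0.2963]
tool_rot: [0.181, 2.934, -0.02]
contact_force: [0.1, 0.3, 1.4]
opening: 0.0854
grip_force: 0.0
```

Emit:
{"op": "apply_moves", "data": {
  "rows": [0,0,0.05,0,0,0,0,0,0.1,0,0,0,0,0,0.1333,0,0,0,0,0,0.1333,0,0,0]
}}

```text
t: 3.25
tool_pos: [0.5825, 0.0848, 0.2158]
tool_rot: [0.186, 2.938, -0.02]
contact_force: [-0.2, -0.1, -0.1]
opening: 0.0855
grip_force: 0.0
```

Run:
```python
from h import *
sent([0,0,.1333,0,0,0]); feel(.2)
im,d=ctrl.get_image("wrist"); im2,d2=ctrl.get_image("side")
cv2.imwrite("pics/g1.png",np.hstack([im[100:384,100:412],cv2.resize(im2[110:252,180:336],(312,284))]))
```

```text
t 3.25 F base [-0.14 -0.12 -0.07] tangential resist -0.14 radial -0.07 M [-0.02  0.12 -0.  ] open 0.0855 grip 0.0 err [-0.0002 -0.0012 -0.0012]
```

View pics/g1.png

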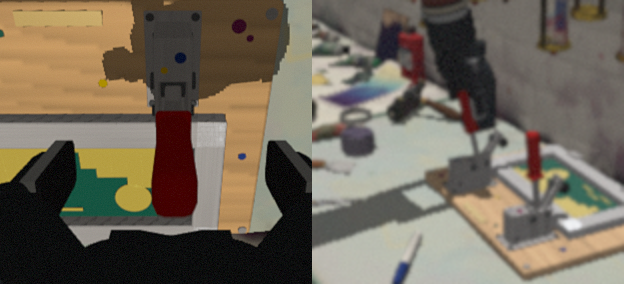

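The red grip is at x≈175 in the crop, between the fingers at 75 and 268, so it is centred. Closing at the lightest grip force.

Emit:
{"op": "apply_moves", "data": {
  "rows": [0,0,0,0,0,0,0,0,0,0,0,0,0,0,0,0,0,0,0,0,0,0,0,0,0,0,0,0,0,0,0,0,0,0,0,0,0,0,0,0,0,0,0,0,0,0,0,0],
  "grip": 0,
  "grip_force": 20
}}

```text
t: 4.15
tool_pos: [0.5832, 0.0861, 0.2179]
tool_rot: [0.184, 2.934, -0.019]
contact_force: [-2.3, -0.0, 4.1]
opening: 0.0168
grip_force: 26.0
```

Run:
```python
from h import *
feel(.2)
plan(*[tgt("L",t) for t in (.22,.24,.26,.28,.30,.32,.34,.36,.38,.40)])
```

```text
t 4.15 F base [-2.25 -0.3   4.13] tangential resist -2.04 radial 4.23 M [-0.08  0.33  0.07] open 0.0168 grip 26.0 err [0.0005 0.0001 0.0008]
[0.0053, -0.0, -0.0005, 0.0, -0.0127, 0.0]
[0.0107, -0.0, -0.0008, 0.0, -0.0254, 0.0]
[0.016, -0.0, -0.0011, 0.0, -0.0382, 0.0]
[0.0213, -0.0, -0.0013, 0.0, -0.0509, 0.0]
[0.0266, -0.0, -0.0013, 0.0, -0.0636, 0.0]
[0.0319, -0.0, -0.0013, 0.0, -0.0764, 0.0]
[0.0373, -0.0, -0.0011, 0.0, -0.0891, 0.0]
[0.0426, -0.0, -0.0008, 0.0, -0.1018, 0.0]
[0.0479, -0.0, -0.0005, 0.0, -0.1145, 0.0]
[0.0532, -0.0, 0.0, 0.0, -0.1273, 0.0]
```

Emit:
{"op": "apply_moves", "data": {
  "rows": [0.0053,0,-0.0005,0,-0.0127,0,0.0107,0,-0.0008,0,-0.0254,0,0.016,0,-0.0011,0,-0.0382,0,0.0213,0,-0.0013,0,-0.0509,0,0.0266,0,-0.0013,0,-0.0636,0,0.0319,0,-0.0013,0,-0.0764,0,0.0373,0,-0.0011,0,-0.0891,0,0.0426,0,-0.0008,0,-0.1018,0,0.0479,0,-0.0005,0,-0.1145,0,0.0532,0,0,0,-0.1273,0]
}}

```text
t: 5.15
tool_pos: [0.5519, 0.09, 0.2113]
tool_rot: [0.171, 2.733, -0.036]
contact_force: [-2.5, -0.8, 5.2]
opening: 0.0169
grip_force: 26.3
```

Run:
```python
from h import *
sent([0.0532, 0, 0, 0, -0.1273, 0]); feel(.4)
plan(*[tgt("L",t) for t in (.41,.42,.43,.44,.45,.46,.47,.48)])
```

```text
t 5.15 F base [-2.41 -1.13  5.22] tangential resist -1.05 radial 5.65 M [-0.12  0.26  0.01] open 0.0169 grip 26.3 err [0.0002 0.0001 0.0006]
[0.0027, -0.0, -0.0003, 0.0, -0.0063, -0.0]
[0.0053, -0.0, -0.0005, 0.0, -0.0127, -0.0]
[0.008, -0.0, -0.0007, 0.0, -0.0191, -0.0]
[0.0106, -0.0, -0.0009, 0.0, -0.0254, -0.0]
[0.0133, -0.0, -0.001, 0.0, -0.0318, -0.0]
[0.016, -0.0, -0.0011, 0.0, -0.0382, -0.0]
[0.0186, -0.0, -0.0012, 0.0, -0.0445, -0.0]
[0.0213, -0.0, -0.0013, 0.0, -0.0509, -0.0]
```

Emit:
{"op": "apply_moves", "data": {
  "rows": [0.0027,0,-0.0003,0,-0.0063,0,0.0053,0,-0.0005,0,-0.0127,0,0.008,0,-0.0007,0,-0.0191,0,0.0106,0,-0.0009,0,-0.0254,0,0.0133,0,-0.001,0,-0.0318,0,0.016,0,-0.0011,0,-0.0382,0,0.0186,0,-0.0012,0,-0.0445,0,0.0213,0,-0.0013,0,-0.0509,0]
}}

```text
t: 5.95
tool_pos: [0.54, 0.0915, 0.207]
tool_rot: [0.166, 2.654, -0.042]
contact_force: [-1.8, -1.0, 5.0]
opening: 0.0165
grip_force: 26.3
```

Run:
```python
from h import *
sent([0.0213, 0, -0.0013, 0, -0.0509, 0]); feel(.48)
plan(*[tgt("L",t) for t in (.49,.50,.51,.52)])
```

```text
t 5.95 F base [-1.64 -1.17  4.96] tangential resist 0.05 radial 5.23 M [-0.14  0.23 -0.04] open 0.0165 grip 26.3 err [0.0003 0.0001 0.0006]
[0.0026, -0.0, -0.0002, 0.0, -0.0064, -0.0]
[0.0053, -0.0, -0.0005, 0.0, -0.0127, -0.0]
[0.0079, -0.0, -0.0007, 0.0, -0.0191, -0.0]
[0.0106, -0.0, -0.0008, 0.0, -0.0255, -0.0]
```

Emit:
{"op": "apply_moves", "data": {
  "rows": [0.0027,0,-0.0003,0,-0.0064,0,0.0053,0,-0.0005,0,-0.0127,0,0.008,0,-0.0007,0,-0.0191,0,0.0106,0,-0.0008,0,-0.0255,0]
}}

```text
t: 6.35
tool_pos: [0.5342, 0.0922, 0.2045]
tool_rot: [0.163, 2.614, -0.044]
contact_force: [-2.3, -0.9, 6.8]
opening: 0.0166
grip_force: 26.4
```

Run:
```python
from h import *
sent([0.0106, 0, -0.0008, 0, -0.0255, 0]); feel(.52)
plan(*[tgt("L",t) for t in (.53,.54,.55,.56)])
```

```text
t 6.35 F base [-2.17 -1.22  6.85] tangential resist 0.45 radial 7.17 M [-0.11  0.3  -0.05] open 0.0166 grip 26.4 err [0.0003 0.0001 0.0006]
[0.0026, -0.0, -0.0003, 0.0, -0.0063, -0.0]
[0.0053, -0.0, -0.0005, 0.0, -0.0127, -0.0]
[0.008, -0.0, -0.0007, 0.0, -0.0191, -0.0]
[0.0106, -0.0, -0.0009, 0.0, -0.0254, -0.0]
```

Emit:
{"op": "apply_moves", "data": {
  "rows": [0.0027,0,-0.0003,0,-0.0064,0,0.0053,0,-0.0005,0,-0.0127,0,0.008,0,-0.0007,0,-0.0191,0,0.0106,0,-0.0008,0,-0.0255,0]
}}

```text
t: 6.75
tool_pos: [0.5284, 0.0929, 0.2017]
tool_rot: [0.161, 2.574, -0.047]
contact_force: [-2.9, -1.0, 6.5]
opening: 0.0167
grip_force: 26.5
```

Run:
```python
from h import *
sent([0.0106, 0, -0.0008, 0, -0.0255, 0]); feel(.56)
```

```text
t 6.75 F base [-2.77 -1.32  6.54] tangential resist 0.06 radial 7.11 M [-0.19  0.32 -0.07] open 0.0167 grip 26.5 err [0.0003 0.0001 0.0006]
```

Emit:
{"op": "apply_moves", "data": {
  "rows": [0.0027,0,-0.0003,0,-0.0064,0,0.0053,0,-0.0005,0,-0.0127,0,0.008,0,-0.0007,0,-0.0191,0,0.0106,0,-0.0008,0,-0.0255,0]
}}

```text
t: 7.15
tool_pos: [0.5228, 0.0936, 0.1988]
tool_rot: [0.158, 2.535, -0.05]
contact_force: [-4.5, -1.1, 6.5]
opening: 0.0167
grip_force: 26.6
```

Run:
```python
from h import *
sent([0.0106, 0, -0.0008, 0, -0.0255, 0]); feel(.60)
```

```text
t 7.15 F base [-4.28 -1.69  6.45] tangential resist -1.06 radial 7.67 M [-0.21  0.3  -0.04] open 0.0167 grip 26.6 err [0.0002 0.0001 0.0006]
```

Emit:
{"op": "apply_moves", "data": {
  "rows": [0.0027,0,-0.0003,0,-0.0064,0,0.0053,0,-0.0005,0,-0.0127,0,0.008,0,-0.0007,0,-0.0191,0,0.0106,0,-0.0008,0,-0.0255,0]
}}

```text
t: 7.55
tool_pos: [0.5174, 0.0943, 0.1956]
tool_rot: [0.156, 2.495, -0.053]
contact_force: [-3.7, -2.2, 8.4]
opening: 0.0169
grip_force: 26.7
```

Run:
```python
from h import *
sent([0.0106, 0, -0.0008, 0, -0.0255, 0]); feel(.64)
```

```text
t 7.55 F base [-3.42 -2.62  8.44] tangential resist 0.94 radial 9.05 M [-0.18  0.36 -0.1 ] open 0.0169 grip 26.7 err [0.0002 0.0001 0.0006]
```

Emit:
{"op": "apply_moves", "data": {
  "rows": [0.0027,0,-0.0005,0,-0.0064,0,0.0053,0,-0.001,0,-0.0127,0,0.008,0,-0.0014,0,-0.0191,0,0.0106,0,-0.0018,0,-0.0255,0]
}}

```text
t: 7.95
tool_pos: [0.5118, 0.095, 0.1923]
tool_rot: [0.153, 2.454, -0.055]
contact_force: [4.7, -1.6, 1.2]
opening: 0.0167
grip_force: 25.3
```

Run:
```python
from h import *
sent([0.0106, 0, -0.0018, 0, -0.0255, 0]); feel(.68)
```

```text
t 7.95 F base [ 4.86 -1.02  1.21] tangential resist 4.8 radial -1.41 M [-0.17 -0.07 -0.06] open 0.0167 grip 25.3 err [0.0004 0.     0.0002]
```

Emit:
{"op": "apply_moves", "data": {
  "rows": [0.0027,0,-0.0003,0,-0.0064,0,0.0027,0,-0.0003,0,-0.0064,0]
}}

```text
t: 8.15
tool_pos: [0.5104, 0.0952, 0.1914]
tool_rot: [0.153, 2.445, -0.056]
contact_force: [2.9, -3.4, 2.1]
opening: 0.0168
grip_force: 25.2
```

Run:
```python
from h import *
sent([0.0027, 0, -0.0003, 0, -0.0064, 0]); feel(.69)
```

```text
t 8.15 F base [ 3.31 -2.98  2.06] tangential resist 3.9 radial 0.07 M [-0.17 -0.24 -0.1 ] open 0.0168 grip 25.2 err [0.0004 0.0001 0.0002]
```

Emit:
{"op": "apply_moves", "data": {
  "rows": [0.0027,0,-0.0003,0,-0.0064,0,0.0053,0,-0.0005,0,-0.0127,0,0.0053,0,-0.0005,0,-0.0127,0]
}}

```text
t: 8.45
tool_pos: [0.5081, 0.0955, 0.1899]
tool_rot: [0.151, 2.424, -0.057]
contact_force: [7.2, -2.5, 0.2]
opening: 0.0163
grip_force: 24.8
```

Run:
```python
from h import *
sent([0.0053, 0, -0.0005, 0, -0.0127, 0]); feel(.71)
```

```text
t 8.45 F base [ 7.41 -1.61  0.19] tangential resist 6.38 radial -3.77 M [-0.13 -0.36 -0.11] open 0.0163 grip 24.8 err [0.0007 0.     0.0005]
```

Emit:
{"op": "apply_moves", "data": {
  "rows": [0.0027,0,-0.0003,0,-0.0064,0,0.0027,0,-0.0003,0,-0.0064,0]
}}

```text
t: 8.65
tool_pos: [0.507, 0.0956, 0.1891]
tool_rot: [0.151, 2.414, -0.058]
contact_force: [9.2, -3.5, -0.5]
opening: 0.0165
grip_force: 24.4
```

Run:
```python
from h import *
sent([0.0027, 0, -0.0003, 0, -0.0064, 0]); feel(.72)
p0,r0=cmd_get(); print(p0,r0.as_rotvec())
print("back"); plan(*[tgt("L",t) for t in np.r_[.70,.66,.62,.58,.54,.5,.46,.42,.38,.34,.30,.26,.22,.18,.14,.10,.08]])
```

```text
t 8.65 F base [ 9.58 -2.35 -0.54] tangential resist 7.78 radial -5.62 M [-0.18 -0.5  -0.07] open 0.0165 grip 24.4 err [ 0.0009 -0.0001  0.0006]
[0.50608995 0.09562379 0.1884746 ] [ 0.15128344  2.4173495  -0.05693493]
back
[-0.0053, -0.0, 0.0014, 0.0, 0.0129, -0.0]
[-0.0158, -0.0, 0.0029, 0.0, 0.0384, -0.0]
[-0.0263, -0.0, 0.0048, 0.0, 0.0639, -0.0]
[-0.0367, -0.0, 0.0072, 0.0, 0.0893, -0.0]
[-0.047, -0.0, 0.0099, 0.0, 0.1148, -0.0]
[-0.0572, -0.0, 0.0131, 0.0, 0.1403, -0.0]
[-0.0672, -0.0, 0.0166, 0.0, 0.1657, -0.0]
[-0.0771, -0.0, 0.0206, 0.0, 0.1912, -0.0]
[-0.0868, -0.0, 0.0249, 0.0, 0.2167, -0.0]
[-0.0964, -0.0, 0.0297, 0.0, 0.2421, -0.0]
[-0.1057, -0.0, 0.0348, 0.0, 0.2676, -0.0]
[-0.1148, -0.0, 0.0403, 0.0, 0.293, -0.0]
[-0.1238, -0.0, 0.0461, 0.0, 0.3185, -0.0]
[-0.1324, -0.0, 0.0523, 0.0, 0.344, -0.0]
[-0.1408, -0.0, 0.0588, 0.0, 0.3694, -0.0]
[-0.149, -0.0, 0.0657, 0.0, 0.3949, -0.0]
[-0.1529, -0.0, 0.0693, 0.0, 0.4076, -0.0]
```

The force on the left handle rises steadily, 1 → 4.8 → 6.4 → 7.8 N, with onset near 0.65 rad, so the left clamp is the one that binds. I'll bring it back up.

Emit:
{"op": "apply_moves", "data": {
  "rows": [-0.0053,0,0.0014,0,0.0129,0,-0.0158,0,0.0029,0,0.0384,0,-0.0263,0,0.0048,0,0.0639,0,-0.0367,0,0.0072,0,0.0893,0,-0.047,0,0.0099,0,0.1148,0,-0.0572,0,0.0131,0,0.1403,0,-0.0672,0,0.0166,0,0.1657,0,-0.0771,0,0.0206,0,0.1912,0,-0.0868,0,0.0249,0,0.2167,0,-0.0964,0,0.0297,0,0.2421,0,-0.1057,0,0.0348,0,0.2676,0,-0.1148,0,0.0403,0,0.293,0,-0.1238,0,0.0461,0,0.3185,0,-0.1324,0,0.0523,0,0.344,0,-0.1408,0,0.0588,0,0.3694,0,-0.149,0,0.0657,0,0.3949,0,-0.1529,0,0.0693,0,0.4076,0]
}}

```text
t: 10.35
tool_pos: [0.6027, 0.0837, 0.2187]
tool_rot: [0.191, 3.056, -0.008]
contact_force: [-1.1, -1.1, 6.3]
opening: 0.0165
grip_force: 26.3
```

Run:
```python
from h import *
sent([-0.1529, 0, 0.0693, 0, 0.4076, 0]); feel(.08)
plan(*[tgt("L",t) for t in (.06,.04,.02,.01,0,-.01,-.02,-.03)])
```

```text
t 10.35 F base [-0.96 -1.22  6.35] tangential resist -1.4 radial 6.27 M [-0.27 -0.06  0.09] open 0.0165 grip 26.3 err [0.001  0.0001 0.0009]
[-0.0053, -0.0, 0.0005, 0.0, 0.0128, 0.0]
[-0.0106, -0.0, 0.0012, 0.0, 0.0255, 0.0]
[-0.0158, -0.0, 0.002, 0.0, 0.0382, 0.0]
[-0.0185, -0.0, 0.0025, 0.0, 0.0446, 0.0]
[-0.0211, -0.0, 0.0029, 0.0, 0.051, 0.0]
[-0.0237, -0.0, 0.0034, 0.0, 0.0573, 0.0]
[-0.0263, -0.0, 0.0039, 0.0, 0.0637, 0.0]
[-0.0289, -0.0, 0.0045, 0.0, 0.0701, 0.0]
```

Emit:
{"op": "apply_moves", "data": {
  "rows": [-0.0053,0,0.0005,0,0.0128,0,-0.0106,0,0.0012,0,0.0255,0,-0.0158,0,0.002,0,0.0382,0,-0.0185,0,0.0025,0,0.0446,0,-0.0211,0,0.0029,0,0.051,0,-0.0211,0,0.0029,0,0.051,0]
}}

```text
t: 10.95
tool_pos: [0.6152, 0.0821, 0.2179]
tool_rot: [0.196, 3.134, -0.001]
contact_force: [1.5, -1.6, 4.6]
opening: 0.0166
grip_force: 26.2
```

Run:
```python
from h import *
sent([-0.0211, 0, 0.0029, 0, 0.051, 0]); feel(0)
```

```text
t 10.95 F base [ 1.66 -1.37  4.64] tangential resist 0.94 radial 4.84 M [-0.29 -0.25  0.07] open 0.0166 grip 26.2 err [0.0008 0.0001 0.0009]
```

Emit:
{"op": "apply_moves", "data": {
  "rows": [-0.0027,0,0.0003,0,0.0064,0,-0.0053,0,0.0008,0,0.0127,0,-0.0053,0,0.0008,0,0.0127,0]
}}

```text
t: 11.25
tool_pos: [0.6177, 0.0819, 0.2176]
tool_rot: [-0.195, -3.115, -0.001]
contact_force: [-2.0, -1.5, 7.1]
opening: 0.0167
grip_force: 26.5
```

Run:
```python
from h import *
sent([-0.0053, 0, 0.0008, 0, 0.0127, 0]); feel(0)
```

```text
t 11.25 F base [-1.76 -1.73  7.14] tangential resist -2.82 radial 6.79 M [-0.26  0.12  0.12] open 0.0167 grip 26.5 err [0.0002 0.0002 0.0011]
```

Emit:
{"op": "apply_moves", "data": {
  "rows": [-0.0027,0,0.0003,0,0.0064,0,-0.0027,0,0.0003,0,0.0064,0]
}}

```text
t: 11.45
tool_pos: [0.6186, 0.0817, 0.2175]
tool_rot: [-0.194, -3.103, -0.002]
contact_force: [-7.0, -0.8, 10.6]
opening: 0.0169
grip_force: 26.8
```

Run:
```python
from h import *
sent([-0.0027, 0, 0.0003, 0, 0.0064, 0]); feel(0)
```

```text
t 11.45 F base [-6.89 -1.68 10.56] tangential resist -8.4 radial 9.41 M [-0.32  0.69  0.07] open 0.0169 grip 26.8 err [-0.0006  0.0003  0.0012]
```

Firmly on the rear stop. Releasing, backing straight off, then checking.

Emit:
{"op": "apply_moves", "data": {
  "rows": [0,0,0,0,0,0,0,0,0,0,0,0,0,0,0,0,0,0,0,0,0,0,0,0,0,0,0,0,0,0,0,0,0,0,0,0,0,0,0,0,0,0,0,0,-0.08,0,0,0,0,0,-0.1667,0,0,0,0,0,-0.1667,0,0,0],
  "grip": 1
}}

```text
t: 12.45
tool_pos: [0.6253, 0.0813, 0.3265]
tool_rot: [-0.195, -3.122, -0.004]
contact_force: [-0.2, 0.6, 1.1]
opening: 0.0854
grip_force: 0.0
```

Run:
```python
from h import *
sent([0,0,-.1667,0,0,0]); feel(0); o=ctrl.get_obs()
im,d=ctrl.get_image("side"); v,u=np.mgrid[0:384,0:512]; W=world("side",o,d,np.c_[u.ravel(),v.ravel()]).reshape(384,512,3)
hsv=cv2.cvtColor(im,cv2.COLOR_BGR2HSV)
m=(((hsv[...,0]<8)|(hsv[...,0]>172))&(hsv[...,1]>130)&(hsv[...,2]>40))&(abs(W[...,1])<.16)&(W[...,0]>.5)&(W[...,0]<.65)&(W[...,2]>.09)&(W[...,2]<.2)
for nm,s in (("L",1),("R",-1)):
    w=W[m&(s*(W[...,1]+.01)>0)]
    for z0 in (.12,.14,.16,.175,.185):
        q=w[(w[:,2]>z0-.007)&(w[:,2]<z0+.007)]
        if len(q)>6: print(nm,z0,np.percentile(q[:,:2],[4,50,96],axis=0).round(4).tolist())
print("standoff R"); a=plan(tgt("R",.085,back=.09)); sent(a[0]); print("appr"); plan(tgt("R",.085))
```

```text
t 12.45 F base [-0.28  0.6   1.06] tangential resist -0.44 radial 1.0 M [ 0.   -0.04  0.06] open 0.0854 grip 0.0 err [0.0031 0.0002 0.0102]
L 0.12 [[0.6028, 0.0707], [0.6067, 0.0747], [0.6163, 0.0825]]
L 0.14 [[0.6026, 0.0724], [0.6095, 0.0748], [0.6175, 0.0836]]
L 0.16 [[0.6032, 0.0693], [0.607, 0.0749], [0.6173, 0.0836]]
L 0.175 [[0.604, 0.0713], [0.61, 0.0746], [0.6169, 0.0829]]
L 0.185 [[0.6025, 0.0725], [0.6098, 0.0767], [0.6195, 0.0836]]
R 0.12 [[0.5729, -0.1213], [0.5782, -0.118], [0.5881, -0.11]]
R 0.14 [[0.5712, -0.1196], [0.5767, -0.1168], [0.5844, -0.1107]]
R 0.16 [[0.5703, -0.1198], [0.575, -0.1173], [0.5819, -0.1145]]
R 0.175 [[0.5687, -0.1201], [0.574, -0.1171], [0.581, -0.1115]]
R 0.185 [[0.5686, -0.1188], [0.5736, -0.1159], [0.582, -0.1072]]
standoff R
[0.0474, -0.3245, 0.0162, 0.0, -0.0732, 0.0]
appr
[-0.0, 0.0, 0.15, 0.0, -0.0, 0.0]
```

Left stands vertical (x≈0.607–0.610 at every height). Now the right handle.

Emit:
{"op": "apply_moves", "data": {
  "rows": [0.0474,-0.3245,0.0162,0,-0.0732,0,0.0474,-0.3245,0.0162,0,-0.0732,0,0.0474,-0.3245,0.0162,0,-0.0732,0,0.0474,-0.3245,0.0162,0,-0.0732,0,0.0474,-0.3245,0.0162,0,-0.0732,0,0.0474,-0.3245,0.0162,0,-0.0732,0,0.0474,-0.3245,0.0162,0,-0.0732,0]
}}

```text
t: 13.2
tool_pos: [0.5696, -0.1076, 0.3072]
tool_rot: [0.19, 3.051, -0.008]
contact_force: [-0.6, 0.7, -0.4]
opening: 0.0853
grip_force: 0.0
```

Emit:
{"op": "apply_moves", "data": {
  "rows": [0,0,0.05,0,0,0,0,0,0.1,0,0,0,0,0,0.15,0,0,0,0,0,0.15,0,0,0]
}}

```text
t: 13.6
tool_pos: [0.5751, -0.1069, 0.2125]
tool_rot: [0.188, 3.06, -0.005]
contact_force: [-0.4, 0.1, -0.7]
opening: 0.0853
grip_force: 0.0
```

Run:
```python
from h import *
sent([0,0,.15,0,0,0]); feel(.085)
im,d=ctrl.get_image("wrist"); im2,d2=ctrl.get_image("side")
cv2.imwrite("pics/g2.png",np.hstack([im[100:384,100:412],cv2.resize(im2[110:252,200:356],(312,284))]))
```

```text
t 13.6 F base [-0.42  0.01 -0.66] tangential resist -0.37 radial -0.69 M [-0.    0.05 -0.  ] open 0.0853 grip 0.0 err [-0.0018  0.0026 -0.0052]
```

View pics/g2.png

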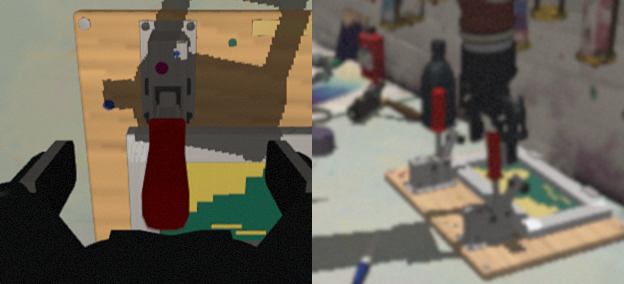

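The grip is at x≈166, between fingers at 75 and 268, with the arm still settling the last 2 mm. Left shows upright in the side view. Closing.

Emit:
{"op": "apply_moves", "data": {
  "rows": [0,0,0,0,0,0,0,0,0,0,0,0,0,0,0,0,0,0,0,0,0,0,0,0,0,0,0,0,0,0,0,0,0,0,0,0,0,0,0,0,0,0,0,0,0,0,0,0],
  "grip": 0,
  "grip_force": 20
}}

```text
t: 14.5
tool_pos: [0.5776, -0.1091, 0.219]
tool_rot: [0.191, 3.049, -0.008]
contact_force: [-1.6, 4.2, 5.1]
opening: 0.0162
grip_force: 25.8
```

Run:
```python
from h import *
feel(.085)
plan(*[tgt("R",t) for t in np.arange(.11,.46,.025)])
```

```text
t 14.5 F base [-2.11  4.    5.1 ] tangential resist -2.45 radial 4.95 M [0.6  0.26 0.07] open 0.0162 grip 25.8 err [0.0006 0.0004 0.0013]
[0.0066, 0.0, -0.0006, 0.0, -0.016, 0.0]
[0.0133, 0.0, -0.001, 0.0, -0.0319, 0.0]
[0.0199, 0.0, -0.0013, 0.0, -0.0478, 0.0]
[0.0266, 0.0, -0.0014, 0.0, -0.0637, 0.0]
[0.0332, 0.0, -0.0013, 0.0, -0.0796, 0.0]
[0.0399, 0.0, -0.0011, 0.0, -0.0955, 0.0]
[0.0465, 0.0, -0.0006, 0.0, -0.1115, 0.0]
[0.0532, 0.0, -0.0001, 0.0, -0.1274, 0.0]
[0.0598, 0.0, 0.0007, 0.0, -0.1433, 0.0]
[0.0664, 0.0, 0.0016, 0.0, -0.1592, 0.0]
[0.073, 0.0, 0.0027, 0.0, -0.1751, 0.0]
[0.0795, 0.0, 0.0039, 0.0, -0.191, 0.0]
[0.086, 0.0, 0.0053, 0.0, -0.2069, 0.0]
[0.0925, 0.0, 0.0069, 0.0, -0.2229, 0.0]
```

Emit:
{"op": "apply_moves", "data": {
  "rows": [0.0066,0,-0.0006,0,-0.016,0,0.0133,0,-0.001,0,-0.0319,0,0.0199,0,-0.0013,0,-0.0478,0,0.0266,0,-0.0014,0,-0.0637,0,0.0332,0,-0.0013,0,-0.0796,0,0.0399,0,-0.0011,0,-0.0955,0,0.0465,0,-0.0006,0,-0.1115,0,0.0532,0,-0.0001,0,-0.1274,0,0.0598,0,0.0007,0,-0.1433,0,0.0664,0,0.0016,0,-0.1592,0,0.073,0,0.0027,0,-0.1751,0,0.0795,0,0.0039,0,-0.191,0,0.086,0,0.0053,0,-0.2069,0,0.0925,0,0.0069,0,-0.2229,0]
}}

```text
t: 15.9
tool_pos: [0.5227, -0.1023, 0.2098]
tool_rot: [0.169, 2.698, -0.038]
contact_force: [-0.4, 5.5, 5.8]
opening: 0.0166
grip_force: 25.8
```

Run:
```python
from h import *
sent([0.0925, 0, 0.0069, 0, -0.2229, 0]); feel(.435)
plan(*[tgt("R",t) for t in np.arange(.455,.6,.02)])
```

```text
t 15.9 F base [-1.04  5.38  5.82] tangential resist 0.63 radial 5.88 M [0.85 0.22 0.46] open 0.0166 grip 25.8 err [0.0003 0.0004 0.0009]
[0.0053, 0.0, -0.0005, 0.0, -0.0127, -0.0]
[0.0106, 0.0, -0.0009, 0.0, -0.0254, -0.0]
[0.0159, 0.0, -0.0011, 0.0, -0.0382, -0.0]
[0.0212, 0.0, -0.0013, 0.0, -0.0509, -0.0]
[0.0266, 0.0, -0.0014, 0.0, -0.0636, -0.0]
[0.0319, 0.0, -0.0013, 0.0, -0.0764, -0.0]
[0.0372, 0.0, -0.0011, 0.0, -0.0891, -0.0]
[0.0425, 0.0, -0.0009, 0.0, -0.1018, -0.0]
```

Emit:
{"op": "apply_moves", "data": {
  "rows": [0.0053,0,-0.0005,0,-0.0127,0,0.0106,0,-0.0009,0,-0.0254,0,0.0159,0,-0.0011,0,-0.0382,0,0.0212,0,-0.0013,0,-0.0509,0]
}}

```text
t: 16.3
tool_pos: [0.5109, -0.1008, 0.2051]
tool_rot: [0.164, 2.619, -0.044]
contact_force: [-1.1, 5.9, 6.3]
opening: 0.0164
grip_force: 25.9
```

Run:
```python
from h import *
sent([0.0212, 0, -0.0013, 0, -0.0509, 0]); feel(.515)
```

```text
t 16.3 F base [-1.87  5.7   6.31] tangential resist 0.49 radial 6.57 M [0.85 0.22 0.52] open 0.0164 grip 25.9 err [0.0002 0.0004 0.0008]
```

Still free. I'll continue in the same increments, checking the force each time.

Emit:
{"op": "apply_moves", "data": {
  "rows": [0.0053,0,-0.0005,0,-0.0127,0,0.0106,0,-0.0009,0,-0.0254,0,0.0159,0,-0.0011,0,-0.0382,0,0.0212,0,-0.0013,0,-0.0509,0]
}}

```text
t: 16.7
tool_pos: [0.4995, -0.0994, 0.1994]
tool_rot: [0.159, 2.539, -0.049]
contact_force: [-2.8, 6.1, 6.4]
opening: 0.0169
grip_force: 25.9
```

Run:
```python
from h import *
sent([0.0212, 0, -0.0013, 0, -0.0509, 0]); feel(.595)
```

```text
t 16.7 F base [-3.57  5.71  6.4 ] tangential resist -0.47 radial 7.32 M [0.8  0.25 0.58] open 0.0169 grip 25.9 err [0.0002 0.0004 0.0007]
```

Emit:
{"op": "apply_moves", "data": {
  "rows": [0.0053,0,-0.0005,0,-0.0127,0,0.0106,0,-0.0009,0,-0.0254,0,0.0159,0,-0.0011,0,-0.0382,0,0.0212,0,-0.0013,0,-0.0509,0]
}}

```text
t: 17.1
tool_pos: [0.4885, -0.098, 0.1928]
tool_rot: [0.154, 2.46, -0.055]
contact_force: [-3.0, 6.3, 6.8]
opening: 0.0166
grip_force: 26.0
```

Run:
```python
from h import *
sent([0.0212, 0, -0.0013, 0, -0.0509, 0]); feel(.675)
```

```text
t 17.1 F base [-3.74  5.83  6.75] tangential resist 0.14 radial 7.72 M [0.9  0.24 0.65] open 0.0166 grip 26.0 err [0.0001 0.0003 0.0006]
```

Emit:
{"op": "apply_moves", "data": {
  "rows": [0.0053,0,-0.0005,0,-0.0127,0,0.0106,0,-0.0009,0,-0.0254,0,0.0159,0,-0.0011,0,-0.0382,0,0.0212,0,-0.0013,0,-0.0509,0]
}}

```text
t: 17.5
tool_pos: [0.4782, -0.0967, 0.1854]
tool_rot: [0.148, 2.38, -0.06]
contact_force: [-4.7, 6.2, 7.3]
opening: 0.0166
grip_force: 26.1
```

Run:
```python
from h import *
sent([0.0212, 0, -0.0013, 0, -0.0509, 0]); feel(.755)
```

```text
t 17.5 F base [-5.44  5.56  7.34] tangential resist -0.31 radial 9.13 M [0.83 0.26 0.68] open 0.0166 grip 26.1 err [0.0001 0.0003 0.0005]
```

Emit:
{"op": "apply_moves", "data": {
  "rows": [0.0053,0,-0.0006,0,-0.0127,0,0.0106,0,-0.0011,0,-0.0254,0,0.0159,0,-0.0014,0,-0.0382,0,0.0212,0,-0.0018,0,-0.0509,0]
}}

```text
t: 17.9
tool_pos: [0.4681, -0.0955, 0.177]
tool_rot: [0.144, 2.301, -0.064]
contact_force: [2.5, 5.1, 1.7]
opening: 0.0167
grip_force: 25.0
```

Run:
```python
from h import *
sent([0.0212, 0, -0.0018, 0, -0.0509, 0]); feel(.835)
```

```text
t 17.9 F base [1.82 5.37 1.7 ] tangential resist 2.49 radial 0.16 M [ 0.74 -0.2   0.79] open 0.0167 grip 25.0 err [0.     0.0003 0.0001]
```

Emit:
{"op": "apply_moves", "data": {
  "rows": [0.0027,0,-0.0003,0,-0.0064,0,0.0053,0,-0.0005,0,-0.0127,0,0.008,0,-0.0007,0,-0.0191,0,0.008,0,-0.0007,0,-0.0191,0]
}}

```text
t: 18.3
tool_pos: [0.4645, -0.095, 0.1735]
tool_rot: [0.142, 2.272, -0.066]
contact_force: [-2.2, 5.6, 2.5]
opening: 0.0166
grip_force: 25.6
```

Run:
```python
from h import *
sent([0.008, 0, -0.0007, 0, -0.0191, 0]); feel(.865)
```

```text
t 18.3 F base [-2.92  5.31  2.46] tangential resist -0.59 radial 3.77 M [ 0.6  -0.18  0.71] open 0.0166 grip 25.6 err [-0.0001  0.0004 -0.0001]
```

Emit:
{"op": "apply_moves", "data": {
  "rows": [0.0053,0,-0.0005,0,-0.0127,0,0.0106,0,-0.0009,0,-0.0254,0,0.0159,0,-0.0011,0,-0.0382,0,0.0212,0,-0.0013,0,-0.0509,0]
}}

```text
t: 18.7
tool_pos: [0.4558, -0.094, 0.1643]
tool_rot: [0.136, 2.192, -0.071]
contact_force: [1.5, 4.6, 2.1]
opening: 0.0166
grip_force: 25.1
```

Run:
```python
from h import *
sent([0.0212, 0, -0.0013, 0, -0.0509, 0]); feel(.945)
print("tilt kept from 1.0")
plan(*[tgt("R",t,tilt=min(t,1.0)) for t in np.arange(.97,1.3,.025)])
p,r=tgt("R",1.5,tilt=1.0); print("end TCP",p, "body low corner z", p[2]-.0425*np.cos(1.0))
```

```text
t 18.7 F base [0.95 4.8  2.12] tangential resist 2.18 radial 0.81 M [ 0.59 -0.08  0.78] open 0.0166 grip 25.1 err [-0.0001  0.0003 -0.0002]
tilt kept from 1.0
[0.007, 0.0, -0.0001, 0.0, -0.0161, -0.0]
[0.0137, 0.0, -0.0005, 0.0, -0.032, -0.0]
[0.0186, 0.0, -0.0009, 0.0, -0.0352, -0.0]
[0.023, 0.0, -0.0011, 0.0, -0.0352, -0.0]
[0.0274, 0.0, -0.0013, 0.0, -0.0352, -0.0]
[0.0318, 0.0, -0.0014, 0.0, -0.0352, -0.0]
[0.0362, 0.0, -0.0013, 0.0, -0.0352, -0.0]
[0.0407, 0.0, -0.0012, 0.0, -0.0352, -0.0]
[0.0451, 0.0, -0.0009, 0.0, -0.0352, -0.0]
[0.0495, 0.0, -0.0005, 0.0, -0.0352, -0.0]
[0.0539, 0.0, -0.0, 0.0, -0.0352, -0.0]
[0.0583, 0.0, 0.0006, 0.0, -0.0352, -0.0]
[0.0626, 0.0, 0.0013, 0.0, -0.0352, -0.0]
[0.067, 0.0, 0.0021, 0.0, -0.0352, -0.0]
end TCP [ 0.42661828 -0.0906179   0.11056365] body low corner z 0.08760080247825727
```

Past 0.9 rad with no rise, so the right clamp is free. I'll take it on down with the tool tilt held at 1.0, which keeps the wrist camera clear of the table.

Emit:
{"op": "apply_moves", "data": {
  "rows": [0.007,0,-0.0001,0,-0.0161,0,0.0137,0,-0.0005,0,-0.032,0,0.0186,0,-0.0009,0,-0.0352,0,0.023,0,-0.0011,0,-0.0352,0,0.0274,0,-0.0013,0,-0.0352,0,0.0318,0,-0.0014,0,-0.0352,0,0.0362,0,-0.0013,0,-0.0352,0,0.0407,0,-0.0012,0,-0.0352,0,0.0451,0,-0.0009,0,-0.0352,0,0.0495,0,-0.0005,0,-0.0352,0,0.0539,0,0,0,-0.0352,0,0.0583,0,0.0006,0,-0.0352,0,0.0626,0,0.0013,0,-0.0352,0,0.067,0,0.0021,0,-0.0352,0]
}}

```text
t: 20.1
tool_pos: [0.4522, -0.0942, 0.133]
tool_rot: [0.126, 2.144, -0.064]
contact_force: [-34.7, 19.9, 24.6]
opening: 0.017
grip_force: 31.1
```

Run:
```python
from h import *
sent([0.067, 0, 0.0021, 0, -0.0352, 0]); feel(1.295)
plan(*[tgt("R",t,tilt=1.0) for t in (1.32,1.34,1.36,1.38,1.4,1.42,1.44,1.46)])
```

```text
t 20.1 F base [-36.93  15.42  24.61] tangential resist 7.1 radial 43.81 M [1.13 0.07 1.71] open 0.017 grip 31.1 err [ 0.0188 -0.0027  0.0018]
[0.0044, 0.0, 0.0007, 0.0, 0.0, -0.0]
[0.0078, 0.0, 0.0013, 0.0, 0.0, -0.0]
[0.0113, 0.0, 0.002, 0.0, 0.0, -0.0]
[0.0148, 0.0, 0.0028, 0.0, 0.0, -0.0]
[0.0182, 0.0, 0.0036, 0.0, 0.0, -0.0]
[0.0216, 0.0, 0.0046, 0.0, 0.0, -0.0]
[0.025, 0.0, 0.0055, 0.0, 0.0, -0.0]
[0.0284, 0.0, 0.0066, 0.0, 0.0, -0.0]
```

Run:
```python
from h import *
o=ctrl.get_obs(); print(o["q"].round(3),o["dq"].round(3)); p,r=cmd_get(); print(p,o["tool_pos"],(r.inv()*R.from_rotvec(o["tool_rot"])).as_rotvec().round(4))
im,d=ctrl.get_image("side"); cv2.imwrite("pics/s3.png",cv2.resize(im[90:290,150:400],(750,600)))
```

```text
[-0.519 -0.558  2.584  1.143  0.372 -2.913] [-0.004  0.088  0.     0.198 -0.015 -0.217]
[ 0.43347743 -0.09148203  0.13116687] [ 0.45223145 -0.09418418  0.1329866 ] [-0.0096  0.0055 -0.0027]
```

View pics/s3.png

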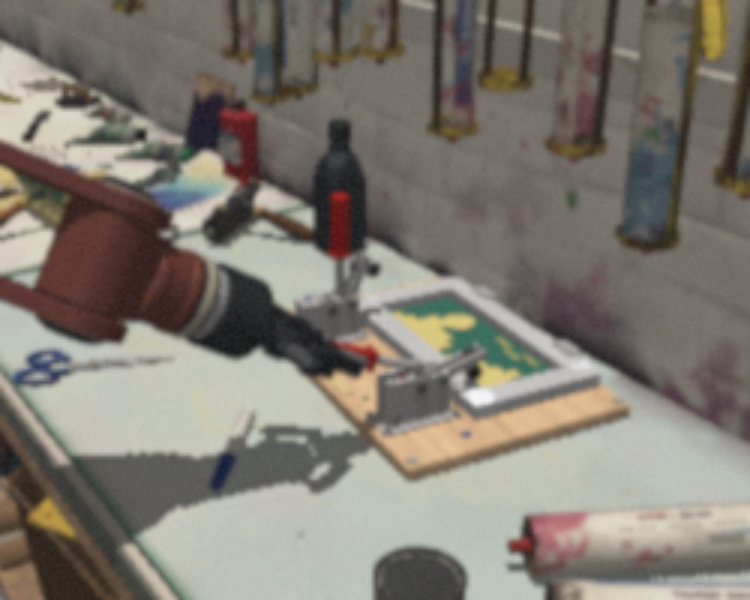

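The view shows the right handle nearly down and still in the pads. Joint 3 is at its folded limit (2.58) because the tool is tilted too far. I'll let go, then rise with less tilt.

Emit:
{"op": "apply_moves", "data": {
  "rows": [0,0,0,0,0,0,0,0,0,0,0,0,0,0,0,0,0,0],
  "grip": 1
}}

```text
t: 20.45
tool_pos: [0.4517, -0.0968, 0.132]
tool_rot: [0.133, 2.145, -0.073]
contact_force: [0.6, -0.0, -0.0]
opening: 0.0599
grip_force: 0.0
```

Run:
```python
from h import *
o=ctrl.get_obs(); print(o["q"].round(4)); feel(1.3); print(o["tool_pos"],o["tool_rot"])
rm=R.from_rotvec(o["tool_rot"])
json.dump([list(map(float,o["tool_pos"])),list(map(float,o["tool_rot"]))],open("cmd.json","w"))
print("from measured:"); p=np.array(o["tool_pos"])
plan((p+[.01,0,.03],toolrot(YAW,.9)),(p+[.03,0,.08],toolrot(YAW,.75)),(p+[.05,0,.14],toolrot(YAW,.5)))
```

```text
[-0.5216 -0.5555  2.584   1.1418  0.364  -2.9119]
t 20.45 F base [ 0.57  0.06 -0.04] tangential resist 0.2 radial -0.53 M [-0.02  0.37  0.03] open 0.0599 grip 0.0 err [ 0.0182 -0.0053  0.0008]
[ 0.4517223  -0.09675037  0.13200066] [ 0.13325538  2.14489453 -0.07312893]
from measured:
[-0.0509, 0.002, -0.0134, 0.0, 0.0595, 0.0005]
[-0.1388, 0.0061, -0.0312, 0.0, 0.155, 0.0005]
[-0.2407, 0.0102, -0.0581, -0.0001, 0.3141, 0.0005]
```

Emit:
{"op": "apply_moves", "data": {
  "rows": [-0.025,0.001,-0.007,0,0.03,0,-0.0509,0.002,-0.0134,0,0.0595,0,-0.1388,0.0061,-0.0312,0,0.155,0,-0.2407,0.0102,-0.0581,0,0.3141,0,-0.2407,0.0102,-0.0581,0,0.3141,0,-0.2407,0.0102,-0.0581,0,0.3141,0,-0.2407,0.0102,-0.0581,0,0.3141,0],
  "grip": 1
}}

```text
t: 21.15
tool_pos: [0.503, -0.0969, 0.2739]
tool_rot: [0.162, 2.634, -0.042]
contact_force: [0.3, 0.9, 0.4]
opening: 0.0853
grip_force: 0.0
```

Run:
```python
from h import *
o=ctrl.get_obs(); print(o["t"],o["q"].round(3),o["dq"].round(2),o["tool_pos"].round(4),R.from_rotvec(o["tool_rot"]).apply([0,0,1]).round(3),o["contact_force"].round(1))
p,r=cmd_get(); m=np.r_[-0.2407,0.0102,-0.0581,0,0.3141,0]; q=p+r.apply(m[:3]*.6); print("if measured ref:",q,(r*R.from_rotvec(m[3:]*np.pi/2)).as_rotvec())
print(o["tool_rot"])
im,d=ctrl.get_image("wrist"); cv2.imwrite("pics/w4.png",im); np.save("pics/w4.npy",d)
v,u=np.mgrid[0:384,0:512]; W=world("wrist",o,d,np.c_[u.ravel(),v.ravel()]).reshape(384,512,3)
hsv=cv2.cvtColor(im,cv2.COLOR_BGR2HSV)
mm=(((hsv[...,0]<8)|(hsv[...,0]>172))&(hsv[...,1]>130)&(hsv[...,2]>40))&(W[...,1]<-.05)&(W[...,1]>-.17)&(W[...,0]>.4)&(W[...,0]<.65)&(W[...,2]>.05)
w=W[mm]; print(len(w)); 
for x0 in np.arange(.43,.56,.015):
    s=w[abs(w[:,0]-x0)<.006]
    if len(s)>5: print(round(x0,3),np.percentile(s[:,1],[5,95]).round(4),"ztop",np.percentile(s[:,2],[50,95]).round(4))
```

```text
21.15 [-0.387 -0.459  2.145  0.152  0.973 -1.89 ] [-0.01 -0.01  0.11  0.01 -0.01 -0.01] [ 0.503  -0.0969  0.2739] [ 0.478 -0.06  -0.876] [0.3 0.9 0.4]
if measured ref: [ 0.50172367 -0.09674621  0.2720352 ] [ 0.16407997  2.63710552 -0.04280981]
[ 0.16200932  2.63430402 -0.04232242]
2947
0.46 [-0.1019 -0.0887] ztop [0.1218 0.1269]
0.475 [-0.1037 -0.0889] ztop [0.1257 0.1283]
0.49 [-0.1056 -0.0908] ztop [0.1195 0.1221]
0.505 [-0.1076 -0.0928] ztop [0.1134 0.116 ]
0.52 [-0.111  -0.0937] ztop [0.107  0.1098]
0.535 [-0.1082 -0.095 ] ztop [0.105 0.106]
```

The right handle is at about 1.18 rad (grip top slopes about 22°). I'll finish it by pressing down on the grip from above with shut fingers and a vertical tool.

Run:
```python
from h import *
sent([-0.2407,0.0102,-0.0581,0,0.3141,0])
r=toolrot(YAW,0)
a=plan((np.array([.475,-.0966,.235]),r)); sent(a[0]); plan((np.array([.475,-.0966,.200]),r),(np.array([.475,-.0966,.168]),r))
```

```text
[0.0684, -0.0052, 0.033, -0.0003, 0.3184, 0.0004]
[0.0, -0.0, 0.0583, -0.0, -0.0, 0.0]
[0.0, -0.0, 0.1116, -0.0, -0.0, 0.0]
```

Emit:
{"op": "apply_moves", "data": {
  "rows": [0.0684,-0.0052,0,0,0.3184,0,0.0684,-0.0052,0,0,0.3184,0,0.0684,-0.0052,0.01,0,0.3184,0,0.0684,-0.0052,0.02,0,0.3184,0,0.0684,-0.0052,0.033,0,0.3184,0,0.0684,-0.0052,0.033,0,0.3184,0,0.0684,-0.0052,0.033,0,0.3184,0,0.0684,-0.0052,0.033,0,0.3184,0,0.0684,-0.0052,0.033,0,0.3184,0],
  "grip": 0
}}

```text
t: 22.1
tool_pos: [0.4749, -0.0963, 0.2356]
tool_rot: [0.194, 3.134, 0.0]
contact_force: [-0.1, -0.6, 0.0]
opening: 0.0001
grip_force: 0.0
```

Emit:
{"op": "apply_moves", "data": {
  "rows": [0,0,0.01,0,0,0,0,0,0.02,0,0,0,0,0,0.03,0,0,0,0,0,0.038,0,0,0,0,0,0.046,0,0,0,0,0,0.054,0,0,0,0,0,0.062,0,0,0,0,0,0.07,0,0,0,0,0,0.076,0,0,0,0,0,0.082,0,0,0,0,0,0.088,0,0,0]
}}

```text
t: 23.2
tool_pos: [0.4753, -0.0963, 0.1823]
tool_rot: [0.194, 3.135, 0.001]
contact_force: [-0.9, 0.3, 0.5]
opening: 0.0003
grip_force: 0.5
```

Run:
```python
from h import *
sent([0,0,.088,0,0,0]); feel(1.4); print(ctrl.get_obs()["q"].round(3),ctrl.get_obs()["tool_pos"]-[0,0,ctrl.tip_extent])
```

```text
t 23.2 F base [-0.89  0.18  0.5 ] tangential resist 0.19 radial 1.0 M [-0.11  0.07 -0.01] open 0.0003 grip 0.5 err [0.0003 0.0003 0.0001]
[-3.540e-01 -1.810e-01  2.046e+00  1.000e-03  1.277e+00 -1.801e+00] [ 0.47528111 -0.0962664   0.10965701]
```

Emit:
{"op": "apply_moves", "data": {
  "rows": [0,0,0.005,0,0,0,0,0,0.01,0,0,0,0,0,0.015,0,0,0,0,0,0.02,0,0,0,0,0,0.025,0,0,0,0,0,0.028,0,0,0]
}}

```text
t: 23.8
tool_pos: [0.4751, -0.0962, 0.1653]
tool_rot: [-0.194, -3.136, -0.001]
contact_force: [-1.2, -0.7, 1.3]
opening: -0.0001
grip_force: 0.5
```

Run:
```python
from h import *
sent([0,0,.028,0,0,0]); feel(1.5); print(ctrl.get_obs()["tool_pos"]-[0,0,ctrl.tip_extent])
```

```text
t 23.8 F base [-1.06 -0.83  1.28] tangential resist 1.02 radial 1.31 M [-0.04  0.13 -0.02] open -0.0001 grip 0.5 err [ 0.0001  0.0004 -0.0001]
[ 0.47512668 -0.09619318  0.09265581]
```

Emit:
{"op": "apply_moves", "data": {
  "rows": [0,0,0.0015,0,0,0,0,0,0.003,0,0,0,0,0,0.004,0,0,0,0,0,0.004,0,0,0]
}}

```text
t: 24.2
tool_pos: [0.4753, -0.0962, 0.1637]
tool_rot: [0.194, 3.135, 0.001]
contact_force: [-2.8, 1.0, 4.5]
opening: 0.0002
grip_force: 2.1
```

Run:
```python
from h import *
sent([0,0,.004,0,0,0]); feel(1.5); print(ctrl.get_obs()["tool_pos"]-[0,0,ctrl.tip_extent])
```

```text
t 24.2 F base [-2.92  0.62  4.49] tangential resist 3.74 radial 3.83 M [ 0.09  0.5  -0.02] open 0.0002 grip 2.1 err [0.0003 0.0004 0.0007]
[ 0.47530079 -0.09622182  0.09110254]
```

Emit:
{"op": "apply_moves", "data": {
  "rows": [0,0,0.001,0,0,0,0,0,0.002,0,0,0,0,0,0.0025,0,0,0,0,0,0.0025,0,0,0]
}}

```text
t: 24.6
tool_pos: [0.4754, -0.0963, 0.1635]
tool_rot: [-0.194, -3.135, -0.001]
contact_force: [-6.2, 2.1, 10.6]
opening: -0.0003
grip_force: 5.8
```

Run:
```python
from h import *
sent([0,0,.0025,0,0,0]); feel(1.5); print(ctrl.get_obs()["tool_pos"]-[0,0,ctrl.tip_extent])
```

```text
t 24.6 F base [-6.4   1.32 10.56] tangential resist 8.89 radial 8.57 M [0.19 1.25 0.04] open -0.0003 grip 5.8 err [0.0004 0.0003 0.002 ]
[ 0.47539804 -0.09627037  0.09087095]
```

On the front stop: the tip is at z=0.0909, as expected for 1.5 rad, and the force climbs without further movement. Lifting straight away and checking.

Emit:
{"op": "apply_moves", "data": {
  "rows": [0,0,-0.02,0,0,0,0,0,-0.08,0,0,0,0,0,-0.16,0,0,0,0,0,-0.24,0,0,0,0,0,-0.28,0,0,0,0,0,-0.28,0,0,0,0,0,-0.28,0,0,0,0,0,-0.28,0,0,0]
}}

```text
t: 25.4
tool_pos: [0.4746, -0.0961, 0.3276]
tool_rot: [-0.194, -3.133, -0.002]
contact_force: [0.1, -0.1, 0.2]
opening: 0.0002
grip_force: 0.0
```

Run:
```python
from h import *
o=ctrl.get_obs(); print(o["t"],o["tool_pos"].round(4),o["contact_force"].round(1),o["dq"].round(2))
im,d=ctrl.get_image("wrist"); ims,ds=ctrl.get_image("side")
def red(im,d,n):
    v,u=np.mgrid[0:384,0:512]; W=world(n,o,d,np.c_[u.ravel(),v.ravel()]).reshape(384,512,3); hsv=cv2.cvtColor(im,cv2.COLOR_BGR2HSV)
    m=(((hsv[...,0]<8)|(hsv[...,0]>172))&(hsv[...,1]>130)&(hsv[...,2]>40))&(abs(W[...,1])<.17)&(W[...,0]>.4)&(W[...,0]<.65)&(W[...,2]>.05)&(W[...,2]<.2)
    return W[m]
w=red(im,d,"wrist"); w=w[w[:,1]<-.05]
for x0 in np.arange(.445,.53,.015):
    s=w[abs(w[:,0]-x0)<.006]
    if len(s)>5: print("R",round(x0,3),"ztop",np.percentile(s[:,2],[50,95]).round(4))
w=red(ims,ds,"side"); w=w[w[:,1]>0]
for z0 in (.12,.14,.16,.175): 
    s=w[abs(w[:,2]-z0)<.007]; 
    if len(s)>5: print("L",z0,np.percentile(s[:,0],[4,50,96]).round(4))
cv2.imwrite("pics/f.png",np.hstack([cv2.resize(ims[90:290,150:400],(400,320)),cv2.resize(im,(400,320))]))
```

```text
25.4 [ 0.4746 -0.0961  0.3276] [ 0.1 -0.1  0.2] [-0.    0.01  0.01  0.    0.   -0.  ]
R 0.445 ztop [0.0887 0.0917]
R 0.46 ztop [0.091  0.0924]
R 0.475 ztop [0.09   0.0913]
R 0.49 ztop [0.0889 0.0905]
R 0.505 ztop [0.0877 0.0891]
R 0.52 ztop [0.0882 0.0897]
L 0.12 [0.6041 0.6085 0.6175]
L 0.14 [0.6037 0.6091 0.6172]
L 0.16 [0.6038 0.6101 0.619 ]
L 0.175 [0.6035 0.6093 0.6176]
```

View pics/f.png

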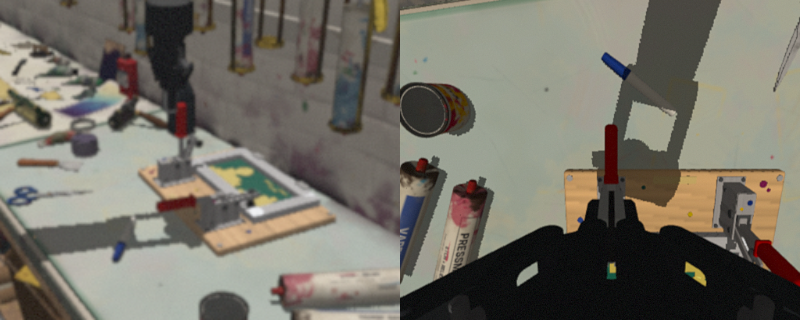

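The right grip lies level at (610,155), with a top slope of 0.07 rad, which is 1.5 rad. The left grip stands vertical at (182,120), the marker and tin haven't moved, and the robot is clear.

```bash
python3 -c "
from station import ctrl
print(ctrl.finish_job())"
```

```text
the job is handed in; nothing more can be done
None
```

The left clamp is the gummed one: it binds from about 0.65 rad, I brought it up to about 8 N, and it now stands fully up; the right one swings freely and is fully down on the frame, though part-way down the arm hit a joint limit and strained that handle to about 47 N at the wrist before I let go and finished from above; job handed in at about 25 s.

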